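# Zero a burr mill and set its grind

### The arm

A 6-joint arm with a two-finger parallel gripper is mounted at the origin on a cart in front of the work surface, level with it; the furniture and walls round the work are solid. World frame = base frame: x ahead of the robot, y to its left, z up, the work surface at z = 0. Lengths are in m, angles in rad, forces in N, time in s.
With the tool pointing down it reaches from about 0.25 to 0.8 m from the base axis. Payload 8.5 kg.
Tool frame: the origin (TCP) lies at the very end of the fingers, on their centre line; the grasp point (between the pads) lies bot.pinch_z behind it (bot.pinch_z is the distance from the TCP to the grasp point, in m); x points along the fingers, z is the direction in which the jaws open and shut, and the axes are right-handed (so a half turn about x gives the same grasp; the last joint's range is limited). The gripper opens to 85 mm and grips with 20 to 120 N. Pads are 22 mm wide; open, the fingers measure 114 mm over their backs; the gripper's body (76 mm by 85 mm) begins 54 mm behind the grasp point. The pads swing forward as they close: fully open they stand 13 mm farther back than shut.
Start: joints at [-1.152, 0.238, -0.013, 1.319, 0, 1.571], TCP at [0.213, -0.48, 0.231] pointing down, gripper open.
Joint ranges: [-2.66, 2.66], [-1.03, 1.9], [-1.14, 1.46], [-1.82, 2.27], [-1.45, 1.34], [-3.14, 3.14]. Speed limits (rad/s): [2.22, 2.22, 2.79, 3.14, 3.14, 3.14].

### API

Orientations are given as a rotation vector (axis times angle).
In Python, from bench import bot gives the robot as it stands. The module is installed in compiled form; this text tells all that it offers.
- The arm moves only by the tool carry_out, never from a script. Its arguments are lists of equal length, an entry for each row: "dp": the shift along the tool's x, y, z in m, a list of three; "rot": the turn, a rotation vector about the tool's x, y, z in rad, a list of three. A call has 1 to 8 rows; each row shifts and turns the commanded pose from where the row before left it, along the tool's axes as they then stand; what a row does not reach is not made up. A row lasts 1/10 s, in which the tool goes at most 50 mm and 8.59 degrees, less where a joint would pass 70% of its speed; a pose out of reach is approached as far as the arm can. A call with a gripper value outside its range is refused whole. "fingers" is the opening, from -1 (shut) to 1 (fully open), set as the call begins (left out, the last holds). The fingers move at their own pace and stop on an object; the grip force is fixed at half the most. Time passes only in rows, so rows that do not move let the fingers close. It gives the time, the measured TCP pose, the force and the opening at its end, in the units of the state.
- bot.get_obs(): the state, without advancing time (a new reading comes with each control period).
- bot.read_camera(name): name is "scene" or "top"; returns the picture (384x512x3 uint8, red, green, blue); there is no depth.
- bot.get_calibration(name): a dict with "K" (3x3 intrinsics, pixels), "k1" (the pictures are not rectified: a ray, as slopes to the right and down, at radius r is drawn at 1 + k1 r^2 times it, then the intrinsics apply), "view" (4x4, takes a point from world to camera coordinates). Camera axes: x right, y up, looking along -z (the intrinsics and any distortion apply to the point x, -y, -z); pixel columns grow to the right and rows downward; lengths in m; the calibration is good to about 2 mm. A picture is of the moment at which its call begins. get_calibration takes no time and is no camera call.
- bot.job_done(): hands the job in, once; it reports no verdict.
Trained networks look in the newest picture that a camera, given by its name, has taken for a name from the list of things; names that differ only in an ending like _2 or _b are one class to them, and where a whole thing is asked for, a point or a joint stands for the part that bears it (a point fixed in the world has none). Each returns a list of dicts, best first, with "score" (0 to 1); they miss things now and then, are a little off and sometimes report something else, mostly with a low value. They report only what shows in the picture. A call takes as long as a camera call.
- bot.find_in(target, camera): "at" ([x, y, z] in m, in world coordinates, good to about 4 mm: the middle of the surface that is visible of it).
- bot.masks_of(target, camera): "pixels" (384x512 bool, what is visible of it).
- bot.place_of(target, camera): "at" ([x, y, z] in m, in world coordinates, good to about 4 mm: a listed point, or the origin of a listed thing).
The state is a dict: "time_s": time; "joints": joint angles; "joint_vel": joint speeds; "joint_torque": joint torques, N m; "eef_pos": TCP position; "ee_rot": TCP orientation; "contact_force": force on the tool from outside, world axes, zero at the start; "ft_torque": the same for the moment, N m; "gripper_width": opening from 0.0 (shut) to 1.0 (fully open).
Only numpy, scipy, OpenCV 4.12 (cv2) and the standard library are available. Lean on these libraries where they do the work, as an engineer would, in place of code of your own. Each camera call takes 0.05 s, during which the arm holds its last target.

### The job

Set the grind of the bench burr mill: take its adjusting ring by the grip bar and turn it clockwise (seen from above) until you feel the burrs touch, without jamming them, then back it off three clicks. Then let go of it and gently press the lock button beside the ring fully down, leaving the ring at that setting and the glassware round the mill undisturbed.

Things in the scene. Friction and masses are not known exactly. Their poses are not given: they have to be found in the camera images.
- mill: Bench burr mill, fixed to the worktop: grey foot 130 x 120 mm, aluminium body 84 mm across, a window (z = 56 to 84 mm, three posts) in which the two burrs show, and a head 108 mm across up to z = 103 mm with 18 marks round its rim. Origin: underside of the foot, on the vertical axis of the ring; outlet spout at its -x side, bracket with the lock button at its +y side. Place and yaw vary.
- ring_grip (a point): Centre of the black grip bar of the adjusting ring, on its vertical axis, 138 mm above the worktop: bar 56 mm long (this point's x), 14 mm thick (y), z = 125 to 151 mm, on a dark hub 58 mm across (top z = 126 mm) over a fluted skirt 90 mm across (top z = 110 mm). +x points to the bar's end with a white line. Clockwise from above closes the burrs. It starts four to eight clicks short of touching.
- upper_face (a point): Centre of the lower face of the upper burr, a toothed steel disc 58 mm across that turns with the ring and is screwed down 0.5 mm per rad. The ring has 18 clicks a turn, 0.349 rad each; a click takes up to 0.15 N m; let go between two, the ring snaps into the nearer. The burrs touch at the rest of a click. From there the torque climbs to 0.3 N m in 0.08 rad (plainly the touch) and past 1 N m in 0.2 rad (jamming).
- lower_face (a point): Centre of the upper face of the fixed lower burr, a like disc, 68 mm above the worktop; the burrs touch when the upper face point comes down onto it. The gap is at most 1.5 mm, too small to set by measured poses, and the ring's direction at touching differs from mill to mill with wear by up to 0.5 rad either way.
- lock_button (a joint): Travel of the lock button in m: 0 = up (free), grows as it is pressed down; at 0.008 its finger lands on the ring's skirt and holds it, which is fully down; it cannot pass 0.010. It takes about 5 N to move and stays where it is left.
- lock_top (a point): Centre of the top face of the lock button: a dark round steel button 21 mm across on a bracket at the mill's +y side, 82 mm from the ring's axis; its top is 136 mm above the worktop when up and 128 mm when fully down. A steel finger reaches from under it to over the ring's skirt.
- jar_mid (a point): Middle of a glass jar with a black screw lid, 67 mm across, 106 mm high, standing loose at the mill's -y side. Leave alone.
- vial_mid (a point): Middle of a capped glass sample vial, 25 mm across, 58 mm high, standing loose at the mill's front right. Leave alone.
- beaker_mid (a point): Middle of a small glass beaker, 49 mm across, 56 mm high, standing loose before the mill. Leave alone.
- flask_mid (a point): Middle of a conical flask, 82 mm across, 132 mm high, standing loose to the right of the mill. Leave alone.

How it is judged:
By the outcome, as a careful person would: the job done as asked, in the order asked, and still so for the second after the job is handed in, with the robot touching nothing.
It also fails if it takes over 72 s, if anything falls off the work surface, if the arm or the gripper's body presses on something with over 40 N, if the wrist force passes 120 N, or if a joint passes its speed limit or range.

## Working session

There is one attempt and no reset: what is moved stays moved. The work goes in short steps, Python scripts to look and compute and a tool call to move; the robot and the scene stay as the last step left them, time stands still between calls to the robot, and variables do not carry over. Pictures are saved under pics/ and viewed, and the job is handed in when it is done.

Besides the shell and the picture viewer there is one more tool, called after "Emit:" by a JSON object that holds its "api" and its "payload", one argument or row to a line. carry_out: Moves the arm, as the interface text tells. Its arguments: {"type":"object","properties":{"dp":{"type":"array"},"rot":{"type":"array"},"fingers":{"type":"number"}},"required":["dp","rot"]}

```bash
mkdir -p pics; ls; python3 - <<'E'
from bench import bot
import cv2,numpy as np
np.set_printoptions(precision=4,suppress=True)
o=bot.get_obs()
for k,v in o.items(): print(k,v)
print(bot.pinch_z)
for c in("scene","top"):
    im=bot.read_camera(c); cv2.imwrite(f"pics/{c}0.png",im[:,:,::-1])
    print(bot.get_calibration(c))
    for t in("mill","ring_grip","lock_top","jar_mid","vial_mid","beaker_mid","flask_mid"):
        r=bot.place_of(t,c); print(c,t,[(np.round(d['at'],4),round(d['score'],2)) for d in r[:2]])
print(bot.get_obs()['time_s'])
E
```

```text
pics
time_s 0.0
joints [-1.152   0.2388 -0.0143  1.3192 -0.      1.5708]
joint_vel [ 0.0003  0.0005 -0.0005  0.0012  0.     -0.0001]
joint_torque [  0.0003 -53.8783  34.6432   0.0187  -0.       0.    ]
eef_pos [ 0.2133 -0.4792  0.2307]
ee_rot [ 0.8962  1.38   -0.895 ]
contact_force [-0.4316 -0.2115 -0.1844]
ft_torque [ 0.0354  0.0248 -0.0278]
gripper_width 1.0000601709788766
0.0187
{'K': array([[355.5111,   0.    , 254.8136],
       [  0.    , 355.5111, 194.5718],
       [  0.    ,   0.    ,   1.    ]]), 'k1': -0.06790730961659189, 'view': array([[ 0.8863, -0.4625,  0.0251, -0.6217],
       [ 0.2093,  0.4483,  0.8691, -0.0867],
       [-0.4132, -0.765 ,  0.4941, -0.8998],
       [ 0.    ,  0.    ,  0.    ,  1.    ]])}
scene mill [(array([ 0.5377, -0.2301, -0.0015]), 0.94)]
scene ring_grip [(array([ 0.5356, -0.2299,  0.1371]), 0.88)]
scene lock_top [(array([ 0.5681, -0.1568,  0.1409]), 0.59)]
scene jar_mid [(array([ 0.5368, -0.375 ,  0.0508]), 0.78), (array([ 0.4566, -0.3079,  0.0321]), 0.64)]
scene vial_mid [(array([ 0.455 , -0.3071,  0.0291]), 0.82)]
scene beaker_mid [(array([ 0.453
[... 184 characters left out ...]
 0.    ,   0.    ,   1.    ]]), 'k1': 0.01745113207239123, 'view': array([[-0.3222, -0.9467,  0.0031, -0.1301],
       [ 0.9048, -0.3071,  0.2949, -0.6261],
       [-0.2782,  0.0978,  0.9555, -1.0736],
       [ 0.    ,  0.    ,  0.    ,  1.    ]])}
top mill [(array([ 0.5416, -0.2328, -0.0056]), 0.87)]
top ring_grip [(array([ 0.537 , -0.2321,  0.138 ]), 0.88)]
top lock_top [(array([ 0.5658, -0.1591,  0.1373]), 0.5)]
top jar_mid [(array([ 0.5381, -0.3781,  0.0531]), 0.91), (array([ 0.5425, -0.2336, -0.0067]), 0.63)]
top vial_mid [(array([ 0.4532, -0.3119,  0.0298]), 0.63)]
top beaker_mid [(array([ 0.4531, -0.1939,  0.0269]), 0.53)]
top flask_mid [(array([ 0.4449, -0.5728,  0.0649]), 0.82)]
0.8
```

View pics/scene0.png

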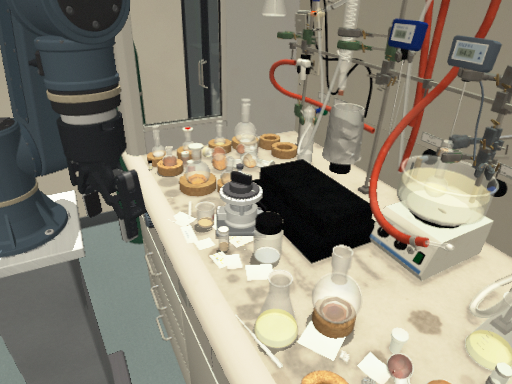

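View pics/top0.png

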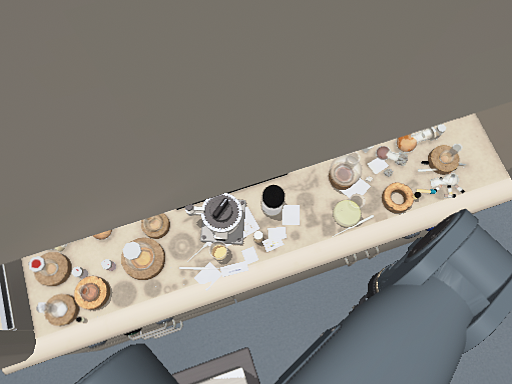

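```bash
python3 - <<'E'
import cv2
im=cv2.imread('pics/top0.png');cv2.imwrite('pics/top0c.png',cv2.resize(im[130:280,190:350],None,fx=4,fy=4,interpolation=cv2.INTER_CUBIC))
E
```

```text
(no output)
```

View pics/top0c.png

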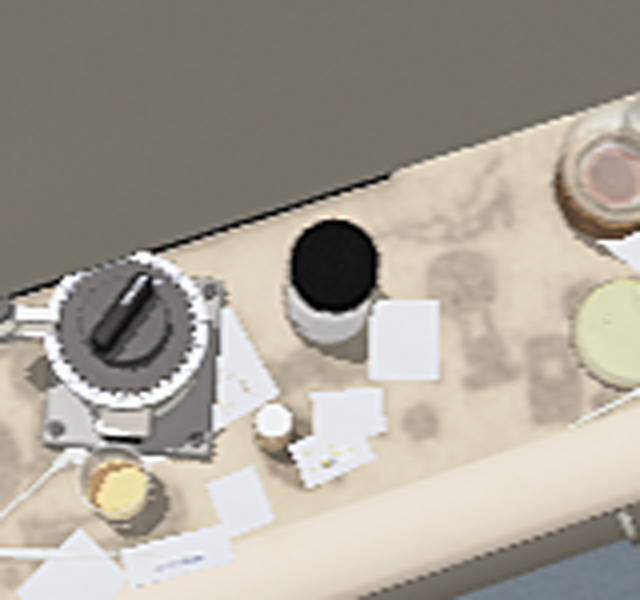

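The scene view shows the mill at about (240,205), with the jar to its right at (268,238) and a black box behind it. The top view shows the bar running from about (215,216) to (227,200), with its white line towards the upper right, and the button at about (191,209). Next I'll measure the pose from these.

```bash
cat > h.py <<'E'
import numpy as np,cv2
from bench import bot
from scipy.spatial.transform import Rotation as R
np.set_printoptions(precision=4,suppress=True)
def proj(P,c):
    C=bot.get_calibration(c);P=np.atleast_2d(P);q=(C['view'][:3,:3]@P.T).T+C['view'][:3,3]
    s=np.c_[q[:,0]/-q[:,2],-q[:,1]/-q[:,2]];s=s*(1+C['k1']*(s**2).sum(1,keepdims=True))
    return np.c_[s[:,0]*C['K'][0,0]+C['K'][0,2],s[:,1]*C['K'][1,1]+C['K'][1,2]]
def back(uv,z,c):
    C=bot.get_calibration(c);d=np.array([(uv[0]-C['K'][0,2])/C['K'][0,0],(uv[1]-C['K'][1,2])/C['K'][1,1]]);s=d.copy()
    for _ in range(20): s=d/(1+C['k1']*(s@s))
    Rm=C['view'][:3,:3];o=-Rm.T@C['view'][:3,3];r=Rm.T@np.array([s[0],-s[1],-1]);return o+r*(z-o[2])/r[2]
def crop(c,name,u0,u1,v0,v1,f,pts=None):
    im=bot.read_camera(c)[:,:,::-1].copy();b=cv2.resize(im[v0:v1,u0:u1],None,fx=f,fy=f,interpolation=cv2.INTER_CUBIC)
    if pts is not None:
        for p in pts: cv2.circle(b,(int((p[0]-u0+.5)*f),int((p[1]-v0+.5)*f)),2,(0,0,255),-1)
    cv2.imwrite(name,b)
E
python3 - <<'E'
from h import *
for n,p in dict(barend_white=(150,280),barend2=(97,348)).items():
    uv=(190+p[0]/4-.5,130+p[1]/4-.5);print(n,uv,back(uv,.151,'top'))
c=np.array([.5365,-.231]);
m=R.from_euler('z',-22.7,degrees=True).as_matrix()
def circ(r,z,n=24):
    a=np.linspace(0,2*np.pi,n,endpoint=False);return np.c_[c[0]+r*np.cos(a),c[1]+r*np.sin(a),z+0*a]
def loc(x,y,z):return np.r_[c,0]+m@np.array([x,y,z])
pts=np.vstack([circ(.054,.103),circ(.045,.110),circ(.029,.126),[loc(0,.082,.136)]]+[[loc(sx*.065,sy*.06,0)] for sx in(1,-1) for sy in (1,-1)])
crop('top','pics/t1.png',170,270,170,260,7,proj(pts,'top'))
crop('scene','pics/s1.png',190,290,160,260,6,proj(pts,'scene'))
for c_ in('scene','top'):
  for t in('lock_top','ring_grip'):
    r=bot.masks_of(t,c_)
    for d in r[:1]:
        y,x=np.nonzero(d['pixels']);print(c_,t,d['score'],len(x),x.mean(),y.mean(),x.min(),x.max(),y.min(),y.max())
E
```

```text
barend_white (227.0, 199.5) [ 0.5473 -0.2561  0.151 ]
barend2 (213.75, 216.5) [ 0.5155 -0.2109  0.151 ]
scene lock_top 0.6 42 239.0 166.42857142857142 236 242 163 170
scene ring_grip 0.62 696 240.54022988505747 186.11637931034483 223 258 171 198
top lock_top 0.51 103 193.32038834951456 207.54368932038835 185 203 204 210
top ring_grip 0.87 911 220.4072447859495 211.3940724478595 204 237 195 228
```

View pics/t1.png

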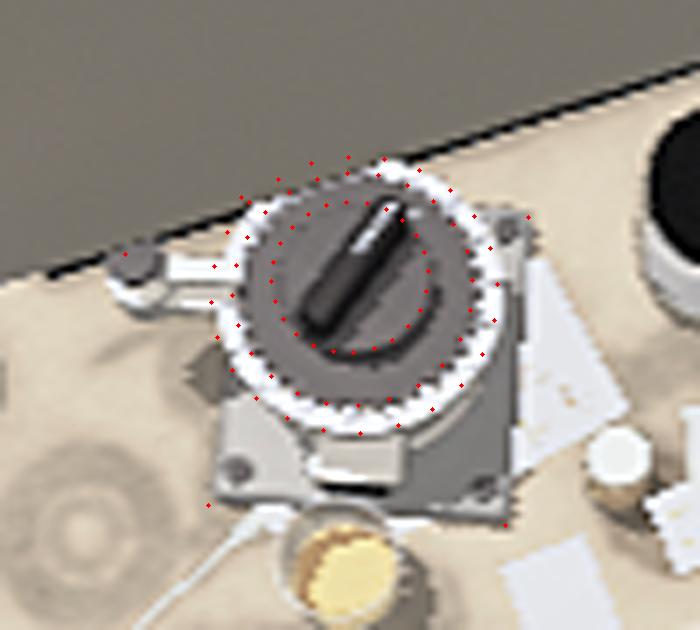

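View pics/s1.png

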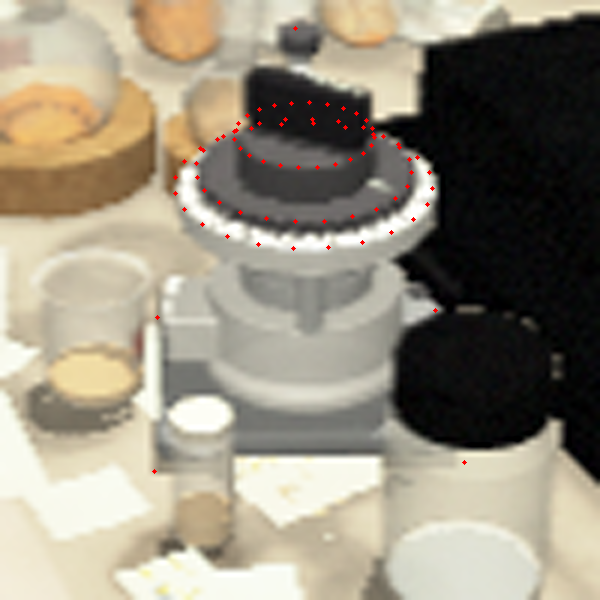

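```bash
python3 - <<'E'
from h import *
for c in('top','scene'):
    V=bot.get_calibration(c)['view'];print(c,-V[:3,:3].T@V[:3,3], 'fwd',-V[2,:3])
for uv in [(0,283/7),]: pass
# grey boundary in top
for uv in [(40,264),(170+240/7,170+205/7),(230,192),(300,172),(480,114)]:
    print('grey',uv,[back(uv,z,'top') for z in(0,.1,.3)])
for uv in [(190+420/6,160+35/6),(262,186),(315,253),(373,240),(372,208),(315,158)]:
    print('box',uv,[back(uv,z,'scene')[:2] for z in(0,.05,.1,.2)])
E
```

```text
top [ 0.2259 -0.2104  1.2109] fwd [ 0.2782 -0.0978 -0.9555]
scene [ 0.1974 -0.937   0.5355] fwd [ 0.4132  0.765  -0.4941]
grey (40, 264) [array([0.5818, 0.284 , 0.    ]), array([0.5524, 0.2432, 0.1   ]), array([0.4936, 0.1615, 0.3   ])]
grey (204.28571428571428, 199.28571428571428) [array([ 0.6149, -0.2003,  0.    ]), array([ 0.5828, -0.2011,  0.1   ]), array([ 0.5185, -0.2028,  0.3   ])]
grey (230, 192) [array([ 0.6121, -0.278 ,  0.    ]), array([ 0.5802, -0.2724,  0.1   ]), array([ 0.5164, -0.2612,  0.3   ])]
grey (300, 172) [array([ 0.6046, -0.4939, -0.    ]), array([ 0.5733, -0.4705,  0.1   ]), array([ 0.5108, -0.4237,  0.3   ])]
grey (480, 114) [array([ 0.6045, -1.0867,  0.    ]), array([ 0.5732, -1.0143,  0.1   ]), array([ 0.5107, -0.8696,  0.3   ])]
box (260.0, 165.83333333333334) [array([0.7577, 0.0679]), array([ 0.7054, -0.0259]), array([ 0.6531, -0.1198]), array([ 0.5485, -0.3074])]
box (262, 186) [array([ 0.6916, -0.0685]), array([ 0.6455, -0.1496]), array([ 0.5993, -0.2306]), array([ 0.507 , -0.3928])]
box (315, 253) [array([ 0.645, -0.419]), array([ 0.6032, -0.4673]), array([ 0.5614, -0.5157]), array([ 0.4779, -0.6124])]
box (373, 240) [array([ 0.8097, -0.4423]), array([ 0.7526, -0.4885]), array([ 0.6954, -0.5347]), array([ 0.5811, -0.627 ])]
box (372, 208) [array([ 0.9195, -0.3235]), array([ 0.8521, -0.3808]), array([ 0.7847, -0.4381]), array([ 0.6498, -0.5526])]
box (315, 158) [array([0.9805, 0.0436]), array([ 0.9074, -0.048 ]), array([ 0.8343, -0.1395]), array([ 0.6881, -0.3226])]
```

```bash
python3 - <<'E'
import cv2
im=cv2.imread('pics/scene0.png');cv2.imwrite('pics/s0c.png',cv2.resize(im[60:270,170:400],None,fx=3.4,fy=2.8,interpolation=cv2.INTER_CUBIC))
E
```

```text
(no output)
```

View pics/s0c.png

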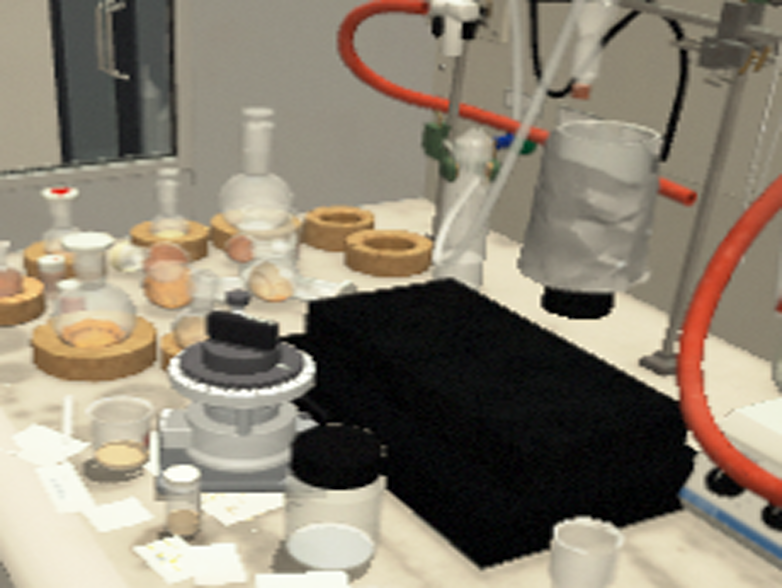

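```bash
python3 - <<'E'
from h import *
o=bot.get_obs();M=R.from_rotvec(o['ee_rot']).as_matrix();print(M, np.degrees(np.arctan2(M[1,2],M[0,2])))
a=back((190+250/6,160+72/6),.151,'scene');b=back((190+371/6,160+93/6),.151,'scene');print(a,b,np.degrees(np.arctan2(*(b-a)[1::-1])),np.linalg.norm(b-a))
a=back((170+395/7,170+205/7),.151,'top');b=back((170+312/7,170+325/7),.151,'top');print(a,b,np.degrees(np.arctan2(*(a-b)[1::-1])),np.linalg.norm(b-a),(a+b)/2)
E
```

```text
[[-0.      0.9136  0.4067]
 [ 0.0001  0.4067 -0.9136]
 [-1.      0.     -0.0001]] -66.00408457354652
[ 0.5193 -0.218   0.151 ] [ 0.5556 -0.2558  0.151 ] -46.19350859895741 0.052431312053239434
[ 0.5483 -0.2549  0.151 ] [ 0.515  -0.2129  0.151 ] -51.59093466944303 0.05362406701921032 [ 0.5316 -0.2339  0.151 ]
```

Emit:
{"api": "carry_out", "payload": {
  "dp": [
    [-0.02,0,0],
    [-0.02,0,0]
  ],
  "rot": [
    [0.1,0,0],
    [0.1,0,0]
  ]
}}

```text
time_s: 1.3
eef_pos: [0.2133, -0.4792, 0.2714]
ee_rot: [1.05, 1.305, -1.049]
contact_force: [-0.2, 0.5, 0.4]
gripper_width: 1.002
```

```bash
python3 - <<'E'
from h import *
o=bot.get_obs();M=R.from_rotvec(o['ee_rot']).as_matrix();print(M, np.degrees(np.arctan2(M[1,2],M[0,2])));print(o['joints'],o['eef_pos'],o['time_s'])
E
```

```text
[[-0.0006  0.977   0.2132]
 [ 0.0014  0.2132 -0.977 ]
 [-1.     -0.0003 -0.0015]] -77.68984827341086
[-1.152   0.2288  0.0759  1.4195 -0.      1.7747] [ 0.2133 -0.4792  0.2714] 1.3
```

```bash
python3 - <<'E'
from h import *
ims={c:bot.read_camera(c)[:,:,::-1].copy() for c in('top','scene')}
rows=[]
for c,(u0,u1,v0,v1) in dict(top=(200,245,185,230),scene=(215,270,160,205)).items():
    row=[]
    for ang in(-46,-51,-56):
        f=5;b=cv2.resize(ims[c][v0:v1,u0:u1],(52*f,45*f),interpolation=cv2.INTER_CUBIC)
        fx=52*f/(u1-u0);fy=f
        m=R.from_euler('z',ang,degrees=True).as_matrix();cc=np.array([.536,-.2325,0])
        for z in(.151,.126):
            P=[cc+m@np.array([sx*.028,sy*.007,z]) for sx,sy in((1,1),(1,-1),(-1,-1),(-1,1))]
            q=proj(P,c);q=((q-[u0,v0]+.5)*[fx,fy]).astype(np.int32)
            cv2.polylines(b,[q],True,(0,255,255) if z>.13 else (255,255,0),1)
        row.append(b)
    rows.append(np.hstack(row))
cv2.imwrite('pics/bar.png',np.vstack(rows))
E
```

```text
(no output)
```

View pics/bar.png

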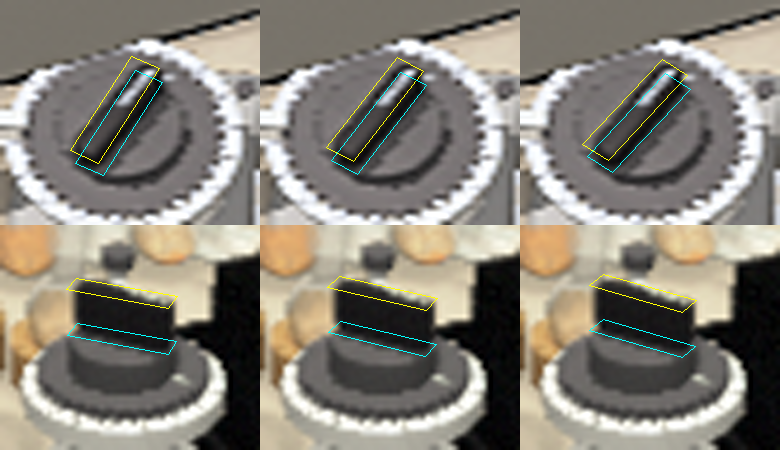

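The bar overlay fits at −51°, with the centre at about (0.535, −0.2335). Next I'll move above the mill.

Emit:
{"api": "carry_out", "payload": {
  "dp": [
    [0,0.045,-0.021],
    [0,0.045,-0.021],
    [0,0.045,-0.021],
    [0,0.045,-0.021],
    [0,0.045,-0.021],
    [0,0.045,-0.021],
    [0,0.045,-0.021],
    [0,0.045,-0.021]
  ],
  "rot": [
    [0,0,0],
    [0,0,0],
    [0,0,0],
    [0,0,0],
    [0,0,0],
    [0,0,0],
    [0,0,0],
    [0,0,0]
  ]
}}

```text
time_s: 2.2
eef_pos: [0.5297, -0.2358, 0.2707]
ee_rot: [1.045, 1.306, -1.045]
contact_force: [0.5, -1.9, 0.1]
gripper_width: 1.0
```

Emit:
{"api": "carry_out", "payload": {
  "dp": [
    [0,0,0],
    [0,0,0],
    [0,0,0],
    [0,0,0],
    [0,0,0],
    [0,0,0],
    [0,0,0],
    [0,0,0]
  ],
  "rot": [
    [-0.148,0,0],
    [-0.148,0,0],
    [-0.148,0,0],
    [-0.148,0,0],
    [-0.148,0,0],
    [-0.148,0,0],
    [-0.148,0,0],
    [-0.148,0,0]
  ]
}}

```text
time_s: 3.0
eef_pos: [0.5283, -0.2374, 0.2705]
ee_rot: [0.126, 1.568, -0.125]
contact_force: [-0.2, -0.6, -0.9]
gripper_width: 0.998
```

Emit:
{"api": "carry_out", "payload": {
  "dp": [
    [0,0,0],
    [0,0,0],
    [0,0,0],
    [0,0,0],
    [0,0,0],
    [0,0,0],
    [0,0,0],
    [0,0,0]
  ],
  "rot": [
    [-0.148,0,0],
    [-0.148,0,0],
    [-0.148,0,0],
    [-0.148,0,0],
    [-0.148,0,0],
    [-0.148,0,0],
    [-0.148,0,0],
    [-0.148,0,0]
  ]
}}

```text
time_s: 3.8
eef_pos: [0.5283, -0.2374, 0.2705]
ee_rot: [-0.797, 1.42, 0.798]
contact_force: [-0.0, -0.7, 0.2]
gripper_width: 1.001
```

Emit:
{"api": "carry_out", "payload": {
  "dp": [
    [0,0,0],
    [0,0,0],
    [0,0,0],
    [0,0,0],
    [0,0,0],
    [0,0,0],
    [0,0,0],
    [0,0,0]
  ],
  "rot": [
    [-0.148,0,0],
    [-0.148,0,0],
    [-0.148,0,0],
    [-0.148,0,0],
    [-0.148,0,0],
    [-0.148,0,0],
    [-0.148,0,0],
    [-0.148,0,0]
  ]
}}

```text
time_s: 4.6
eef_pos: [0.5283, -0.2374, 0.2706]
ee_rot: [-1.66, 0.837, 1.662]
contact_force: [0.1, 0.4, 0.5]
gripper_width: 1.006
```

Emit:
{"api": "carry_out", "payload": {
  "dp": [
    [0,0,0],
    [0,0,0],
    [0,0,0],
    [0,0,0],
    [0,0,0],
    [0,0,0],
    [0,0,0],
    [0,0,0]
  ],
  "rot": [
    [-0.148,0,0],
    [-0.148,0,0],
    [-0.148,0,0],
    [-0.148,0,0],
    [-0.148,0,0],
    [-0.148,0,0],
    [-0.148,0,0],
    [-0.148,0,0]
  ]
}}

```text
time_s: 5.4
eef_pos: [0.5283, -0.2374, 0.2705]
ee_rot: [2.088, 0.263, -2.089]
contact_force: [0.7, -0.6, 1.0]
gripper_width: 1.001
```

```bash
cat >> h.py <<'E'
def st(target=None,phi=None):
    o=bot.get_obs();M=R.from_rotvec(o['ee_rot']).as_matrix();f=np.arctan2(M[1,2],M[0,2])
    print('t',round(o['time_s'],2),'p',o['eef_pos'],'phi',round(np.degrees(f),2),'x',M[:,0],'q',np.round(o['joints'],3),'F',np.round(o['contact_force'],2),'T',np.round(o['ft_torque'],3),'w',round(o['gripper_width'],3))
    if target is not None:print('dp',M.T@(np.array(target)-o['eef_pos']))
    if phi is not None:
        d=(np.radians(phi)-f+np.pi)%(2*np.pi)-np.pi;print('rotx',-d)
E
python3 -c "
from h import *
st([.535,-.2335,.17],219)"
```

```text
t 5.4 p [ 0.5283 -0.2374  0.2705] phi -165.66 x [-0.0008  0.0005 -1.    ] q [-0.422  0.326  0.209  1.455  0.    -2.243] F [ 0.66 -0.63  1.  ] T [-0.047  0.006  0.011] w 1.001
dp [ 0.1005 -0.0021 -0.0075]
rotx -0.43041099711658504
```

Emit:
{"api": "carry_out", "payload": {
  "dp": [
    [0.025,-0.002,-0.0075],
    [0.025,0,0],
    [0.025,0,0],
    [0.025,0,0],
    [0,0,0],
    [0,0,0]
  ],
  "rot": [
    [0,0,0],
    [-0.145,0,0],
    [-0.145,0,0],
    [-0.14,0,0],
    [0,0,0],
    [0,0,0]
  ]
}}

```text
time_s: 6.0
eef_pos: [0.535, -0.2336, 0.1713]
ee_rot: [1.835, 0.639, -1.836]
contact_force: [0.8, 0.7, 0.4]
gripper_width: 0.999
```

```bash
python3 - <<'E'
from h import *
st([.535,-.2335,.1285],219)
crop('scene','pics/s2.png',190,290,120,220,6)
crop('top','pics/t2.png',170,270,150,250,6)
E
```

```text
t 6.0 p [ 0.535  -0.2336  0.1713] phi -141.66 x [-0.001   0.0005 -1.    ] q [-0.412  0.364  0.012  1.22   0.    -2.652] F [0.77 0.68 0.4 ] T [ 0.007  0.013 -0.018] w 0.999
dp [ 0.0428 -0.     -0.0001]
rotx -0.011595910532625098
```

View pics/s2.png

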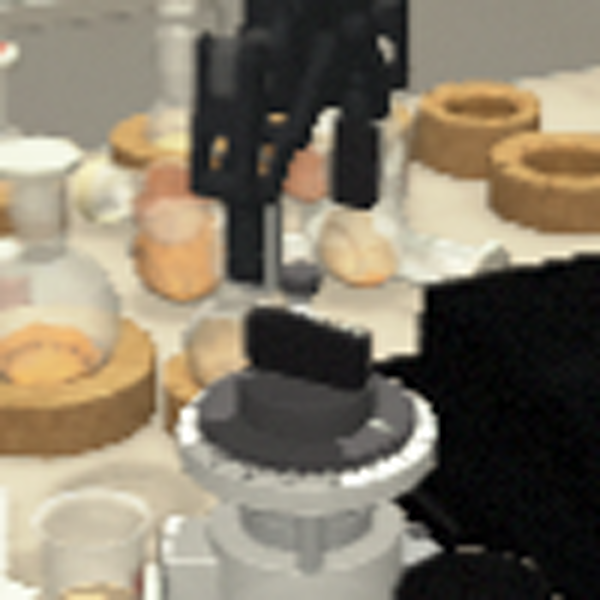

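View pics/t2.png

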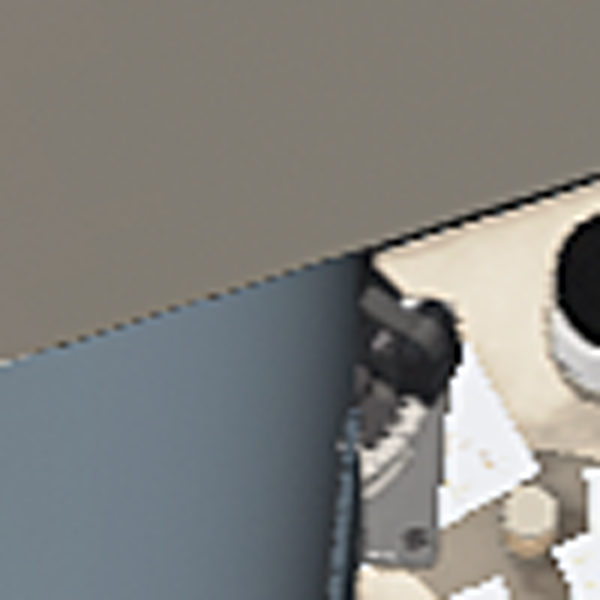

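The scene view shows the fingers at about (232,160) and (249,150), one on each side of the bar. I'll descend and close.

Emit:
{"api": "carry_out", "payload": {
  "dp": [
    [0.015,0,0],
    [0.012,0,0],
    [0.01,0,0],
    [0.006,0,0],
    [0,0,0]
  ],
  "rot": [
    [-0.011,0,0],
    [0,0,0],
    [0,0,0],
    [0,0,0],
    [0,0,0]
  ]
}}

```text
time_s: 6.6
eef_pos: [0.5348, -0.2335, 0.1275]
ee_rot: [1.826, 0.65, -1.828]
contact_force: [-0.1, -0.4, -0.3]
gripper_width: 0.994
```

Emit:
{"api": "carry_out", "payload": {
  "dp": [
    [0,0,0],
    [0,0,0],
    [0,0,0],
    [0,0,0],
    [0,0,0],
    [0,0,0],
    [0,0,0],
    [0,0,0]
  ],
  "rot": [
    [0,0,0],
    [0,0,0],
    [0,0,0],
    [0,0,0],
    [0,0,0],
    [0,0,0],
    [0,0,0],
    [0,0,0]
  ],
  "fingers": -1
}}

```text
time_s: 7.4
eef_pos: [0.5364, -0.233, 0.1289]
ee_rot: [1.829, 0.65, -1.823]
contact_force: [4.1, 5.6, 3.3]
gripper_width: 0.147
```

```bash
python3 - <<'E'
from h import *
st([.535,-.2335,.1285],219)
E
```

```text
t 7.4 p [ 0.5364 -0.233   0.1289] phi -140.81 x [ 0.0024  0.0013 -1.    ] q [-0.411  0.388 -0.063  1.117  0.002 -2.666] F [4.06 5.64 3.25] T [ 0.946 -0.702 -0.16 ] w 0.147
dp [ 0.0004 -0.0005  0.0014]
rotx 0.003326451451300727
```

Emit:
{"api": "carry_out", "payload": {
  "dp": [
    [-0.001,0,-0.0015],
    [0,0,0]
  ],
  "rot": [
    [0,0,0],
    [0,0,0]
  ]
}}

```text
time_s: 7.6
eef_pos: [0.5365, -0.2328, 0.129]
ee_rot: [1.826, 0.649, -1.827]
contact_force: [1.4, -1.3, -3.8]
gripper_width: 0.154
```

```bash
python3 - <<'E'
from h import *
st([.535,-.2335,.1285],219)
E
```

```text
t 7.6 p [ 0.5365 -0.2328  0.129 ] phi -140.85 x [-0.0004 -0.0001 -1.    ] q [-0.409  0.39  -0.061  1.121 -0.    -2.663] F [ 1.36 -1.32 -3.79] T [-0.157 -0.356 -0.122] w 0.154
dp [ 0.0005 -0.0004  0.0016]
rotx 0.002659541977866553
```

Emit:
{"api": "carry_out", "payload": {
  "dp": [
    [0.0005,0,0],
    [0,0,0],
    [0,0,0],
    [0.0002,0,0],
    [0,0,0]
  ],
  "rot": [
    [0.087,0,0],
    [0.087,0,0],
    [0.0875,0,0],
    [0.0875,0,0],
    [0,0,0]
  ]
}}

```text
time_s: 8.1
eef_pos: [0.5365, -0.233, 0.129]
ee_rot: [2.041, 0.342, -2.041]
contact_force: [-0.2, -0.6, 1.8]
gripper_width: 0.151
```

```bash
python3 - <<'E'
from h import *
st()
E
```

```text
t 8.1 p [ 0.5365 -0.233   0.129 ] phi -160.93 x [ 0.0004 -0.0004 -1.    ] q [-0.41   0.389 -0.062  1.119 -0.    -2.313] F [-0.22 -0.56  1.78] T [-0.136  0.099 -0.19 ] w 0.151
```

Emit:
{"api": "carry_out", "payload": {
  "dp": [
    [0,0,0],
    [0,0,0]
  ],
  "rot": [
    [0.08,0,0],
    [0,0,0]
  ]
}}

```text
time_s: 8.3
eef_pos: [0.5364, -0.233, 0.1289]
ee_rot: [2.085, 0.267, -2.085]
contact_force: [-0.1, -1.5, 3.4]
gripper_width: 0.149
```

```bash
python3 - <<'E'
from h import *
st()
E
```

```text
t 8.3 p [ 0.5364 -0.233   0.1289] phi -165.37 x [ 0.0002 -0.0005 -1.    ] q [-0.41   0.389 -0.062  1.119 -0.    -2.236] F [-0.08 -1.52  3.44] T [-0.22   0.236 -0.025] w 0.149
```

Emit:
{"api": "carry_out", "payload": {
  "dp": [
    [0,0,0],
    [0,0,0]
  ],
  "rot": [
    [0.08,0,0],
    [0,0,0]
  ]
}}

```text
time_s: 8.5
eef_pos: [0.5364, -0.233, 0.1289]
ee_rot: [2.129, 0.188, -2.129]
contact_force: [-1.4, -1.6, 3.6]
gripper_width: 0.149
```

```bash
python3 - <<'E'
from h import *
st()
E
```

```text
t 8.5 p [ 0.5364 -0.233   0.1289] phi -169.9 x [ 0.0002 -0.0005 -1.    ] q [-0.41   0.389 -0.062  1.119 -0.    -2.157] F [-1.43 -1.64  3.57] T [-0.329  0.345  0.032] w 0.149
```

Emit:
{"api": "carry_out", "payload": {
  "dp": [
    [0,0,0],
    [0,0,0]
  ],
  "rot": [
    [0.08,0,0],
    [0,0,0]
  ]
}}

```text
time_s: 8.7
eef_pos: [0.5363, -0.233, 0.1289]
ee_rot: [2.172, 0.105, -2.172]
contact_force: [-2.1, -1.6, 6.7]
gripper_width: 0.151
```

```bash
python3 - <<'E'
from h import *
st()
E
```

```text
t 8.7 p [ 0.5363 -0.233   0.1289] phi -174.45 x [ 0.     -0.0004 -1.    ] q [-0.41   0.389 -0.062  1.12  -0.    -2.077] F [-2.14 -1.59  6.69] T [-0.354  0.409  0.056] w 0.151
```

Emit:
{"api": "carry_out", "payload": {
  "dp": [
    [0.0002,0,0],
    [0,0,0]
  ],
  "rot": [
    [0.11,0,0],
    [0,0,0]
  ]
}}

```text
time_s: 8.9
eef_pos: [0.5362, -0.233, 0.1289]
ee_rot: [-2.215, 0.016, 2.214]
contact_force: [-2.0, -0.7, 7.5]
gripper_width: 0.153
```

```bash
python3 - <<'E'
from h import *
st()
E
```

```text
t 8.9 p [ 0.5362 -0.233   0.1289] phi 179.19 x [ 0.0001 -0.0004 -1.    ] q [-0.41   0.389 -0.062  1.119 -0.    -1.966] F [-1.96 -0.71  7.47] T [-0.295  0.579 -0.136] w 0.153
```

Emit:
{"api": "carry_out", "payload": {
  "dp": [
    [-0.001,0,0],
    [0,0,0],
    [0,0,0],
    [0,0,0],
    [0,0,0],
    [0,0,0],
    [0,0,0]
  ],
  "rot": [
    [0.113,0,0],
    [0.113,0,0],
    [0.113,0,0],
    [0.113,0,0],
    [0.113,0,0],
    [0.113,0,0],
    [0,0,0]
  ]
}}

```text
time_s: 9.6
eef_pos: [0.5358, -0.2327, 0.129]
ee_rot: [-1.82, 0.656, 1.823]
contact_force: [-2.6, -1.9, 0.2]
gripper_width: 0.15
```

```bash
python3 - <<'E'
from h import *
st()
E
```

```text
t 9.6 p [ 0.5358 -0.2327  0.129 ] phi 140.4 x [-0.0013  0.0004 -1.    ] q [-0.41   0.389 -0.061  1.121 -0.    -1.289] F [-2.58 -1.93  0.22] T [-0.187  0.525 -0.147] w 0.15
```

Emit:
{"api": "carry_out", "payload": {
  "dp": [
    [0,0,0],
    [0,0,0]
  ],
  "rot": [
    [0.06,0,0],
    [0,0,0]
  ]
}}

```text
time_s: 9.8
eef_pos: [0.5358, -0.2327, 0.129]
ee_rot: [-1.782, 0.701, 1.785]
contact_force: [-3.0, -0.8, -0.7]
gripper_width: 0.154
```

```bash
python3 - <<'E'
from h import *
st()
E
```

```text
t 9.8 p [ 0.5358 -0.2327  0.129 ] phi 137.09 x [-0.0013  0.0004 -1.    ] q [-0.41   0.389 -0.061  1.121 -0.    -1.231] F [-3.   -0.8  -0.66] T [-0.199  0.684 -0.068] w 0.154
```

Emit:
{"api": "carry_out", "payload": {
  "dp": [
    [0,0,0],
    [0,0,0]
  ],
  "rot": [
    [0.06,0,0],
    [0,0,0]
  ]
}}

```text
time_s: 10.0
eef_pos: [0.5358, -0.2326, 0.129]
ee_rot: [-1.743, 0.747, 1.746]
contact_force: [-4.1, -1.3, -0.8]
gripper_width: 0.153
```

```bash
python3 - <<'E'
from h import *
st()
E
```

```text
t 10.0 p [ 0.5358 -0.2326  0.129 ] phi 133.61 x [-0.0014  0.0005 -1.    ] q [-0.41   0.389 -0.062  1.122 -0.    -1.171] F [-4.06 -1.26 -0.75] T [-0.211  0.802 -0.005] w 0.153
```

Emit:
{"api": "carry_out", "payload": {
  "dp": [
    [0,0,0],
    [0,0,0]
  ],
  "rot": [
    [0.06,0,0],
    [0,0,0]
  ]
}}

```text
time_s: 10.2
eef_pos: [0.5357, -0.2326, 0.129]
ee_rot: [-1.702, 0.792, 1.705]
contact_force: [-4.1, -0.6, -1.4]
gripper_width: 0.147
```

```bash
python3 - <<'E'
from h import *
st()
E
```

```text
t 10.2 p [ 0.5357 -0.2326  0.129 ] phi 130.14 x [-0.0014  0.0005 -1.    ] q [-0.41   0.389 -0.062  1.122 -0.    -1.11 ] F [-4.13 -0.57 -1.37] T [-0.169  0.959  0.014] w 0.147
```

Emit:
{"api": "carry_out", "payload": {
  "dp": [
    [0,0.0006,0.0005],
    [0,0,0]
  ],
  "rot": [
    [0.06,0,0],
    [0,0,0]
  ]
}}

```text
time_s: 10.4
eef_pos: [0.5356, -0.2325, 0.1291]
ee_rot: [-1.663, 0.834, 1.664]
contact_force: [-0.4, -0.3, -4.2]
gripper_width: 0.148
```

```bash
python3 - <<'E'
from h import *
st()
E
```

```text
t 10.4 p [ 0.5356 -0.2325  0.1291] phi 126.7 x [-0.0002  0.0006 -1.    ] q [-0.41   0.388 -0.063  1.12   0.001 -1.05 ] F [-0.4  -0.29 -4.23] T [-0.014  0.264 -0.024] w 0.148
```

Emit:
{"api": "carry_out", "payload": {
  "dp": [
    [0,0,0],
    [0,0,0],
    [0,0,0]
  ],
  "rot": [
    [0.1,0,0],
    [0.1,0,0],
    [0,0,0]
  ]
}}

```text
time_s: 10.7
eef_pos: [0.5355, -0.2324, 0.129]
ee_rot: [-1.525, 0.967, 1.526]
contact_force: [-1.0, 0.5, -4.9]
gripper_width: 0.147
```

```bash
python3 - <<'E'
from h import *
st()
E
```

```text
t 10.7 p [ 0.5355 -0.2324  0.129 ] phi 115.21 x [-0.0004  0.0008 -1.    ] q [-0.41   0.388 -0.063  1.12   0.001 -0.85 ] F [-1.04  0.51 -4.91] T [0.23  0.325 0.009] w 0.147
```

Emit:
{"api": "carry_out", "payload": {
  "dp": [
    [0,0,0],
    [0,0,0]
  ],
  "rot": [
    [0.07,0,0],
    [0,0,0]
  ]
}}

```text
time_s: 10.9
eef_pos: [0.5356, -0.2324, 0.1291]
ee_rot: [-1.477, 1.009, 1.478]
contact_force: [-0.7, 1.9, -5.3]
gripper_width: 0.155
```

```bash
python3 - <<'E'
from h import *
st()
E
```

```text
t 10.9 p [ 0.5356 -0.2324  0.1291] phi 111.29 x [-0.0004  0.0009 -1.    ] q [-0.41   0.388 -0.063  1.12   0.001 -0.781] F [-0.68  1.95 -5.33] T [0.373 0.263 0.041] w 0.155
```

Emit:
{"api": "carry_out", "payload": {
  "dp": [
    [0.0008,0,0],
    [0,0,0]
  ],
  "rot": [
    [0.06,0,0],
    [0,0,0]
  ]
}}

```text
time_s: 11.1
eef_pos: [0.5356, -0.2324, 0.129]
ee_rot: [-1.434, 1.045, 1.435]
contact_force: [-2.2, 3.1, 0.3]
gripper_width: 0.151
```

```bash
python3 - <<'E'
from h import *
st()
E
```

```text
t 11.1 p [ 0.5356 -0.2324  0.129 ] phi 107.84 x [ 0.0003  0.0007 -1.    ] q [-0.41   0.388 -0.064  1.119  0.001 -0.721] F [-2.17  3.05  0.26] T [ 0.733  0.671 -0.014] w 0.151
```

Emit:
{"api": "carry_out", "payload": {
  "dp": [
    [0,0,0],
    [0,0,0]
  ],
  "rot": [
    [0.06,0,0],
    [0,0,0]
  ]
}}

```text
time_s: 11.3
eef_pos: [0.5356, -0.2324, 0.129]
ee_rot: [-1.391, 1.079, 1.392]
contact_force: [-3.6, 3.9, 3.9]
gripper_width: 0.153
```

```bash
python3 - <<'E'
from h import *
st()
E
```

```text
t 11.3 p [ 0.5356 -0.2324  0.129 ] phi 104.38 x [ 0.0003  0.0007 -1.    ] q [-0.41   0.388 -0.064  1.119  0.001 -0.661] F [-3.6   3.89  3.94] T [0.965 0.727 0.012] w 0.153
```

Emit:
{"api": "carry_out", "payload": {
  "dp": [
    [0,0,0],
    [0,0,0]
  ],
  "rot": [
    [0.06,0,0],
    [0,0,0]
  ]
}}

```text
time_s: 11.5
eef_pos: [0.5356, -0.2323, 0.129]
ee_rot: [-1.348, 1.112, 1.348]
contact_force: [-2.3, 4.2, 3.9]
gripper_width: 0.151
```

```bash
python3 - <<'E'
from h import *
st()
E
```

```text
t 11.5 p [ 0.5356 -0.2323  0.129 ] phi 100.92 x [ 0.0004  0.0008 -1.    ] q [-0.41   0.388 -0.064  1.119  0.001 -0.6  ] F [-2.26  4.2   3.88] T [ 1.039  0.708 -0.142] w 0.151
```

Emit:
{"api": "carry_out", "payload": {
  "dp": [
    [0,0.0002,0.0009],
    [0,0,0],
    [0,0,0]
  ],
  "rot": [
    [0.07,0,0],
    [0.07,0,0],
    [0,0,0]
  ]
}}

```text
time_s: 11.8
eef_pos: [0.5356, -0.2321, 0.1289]
ee_rot: [-1.247, 1.185, 1.245]
contact_force: [-1.5, 0.6, 3.3]
gripper_width: 0.149
```

```bash
python3 - <<'E'
from h import *
st()
E
```

```text
t 11.8 p [ 0.5356 -0.2321  0.1289] phi 92.88 x [ 0.0008 -0.0004 -1.    ] q [-0.409  0.387 -0.065  1.118 -0.    -0.459] F [-1.54  0.6   3.26] T [0.318 0.464 0.032] w 0.149
```

Emit:
{"api": "carry_out", "payload": {
  "dp": [
    [0,0,0],
    [0,0,0]
  ],
  "rot": [
    [0.06,0,0],
    [0,0,0]
  ]
}}

```text
time_s: 12.0
eef_pos: [0.5356, -0.2321, 0.1289]
ee_rot: [-1.203, 1.213, 1.202]
contact_force: [-1.1, 1.1, 3.4]
gripper_width: 0.15
```

```bash
python3 - <<'E'
from h import *
st()
E
```

```text
t 12.0 p [ 0.5356 -0.2321  0.1289] phi 89.46 x [ 0.0008 -0.0002 -1.    ] q [-0.409  0.387 -0.065  1.118  0.    -0.4  ] F [-1.13  1.14  3.42] T [0.451 0.381 0.005] w 0.15
```

Emit:
{"api": "carry_out", "payload": {
  "dp": [
    [0,0,0],
    [0,0,0]
  ],
  "rot": [
    [0.05,0,0],
    [0,0,0]
  ]
}}

```text
time_s: 12.2
eef_pos: [0.5356, -0.232, 0.1289]
ee_rot: [-1.166, 1.236, 1.165]
contact_force: [-1.3, 1.2, 3.8]
gripper_width: 0.15
```

```bash
python3 - <<'E'
from h import *
st()
E
```

```text
t 12.2 p [ 0.5356 -0.232   0.1289] phi 86.59 x [ 0.0008 -0.0002 -1.    ] q [-0.409  0.387 -0.065  1.118  0.    -0.349] F [-1.31  1.24  3.85] T [0.521 0.356 0.014] w 0.15
```

Emit:
{"api": "carry_out", "payload": {
  "dp": [
    [0,0,0],
    [0,0,0],
    [0,0,0]
  ],
  "rot": [
    [0.08,0,0],
    [0.08,0,0],
    [0,0,0]
  ]
}}

```text
time_s: 12.5
eef_pos: [0.5356, -0.2319, 0.1289]
ee_rot: [-1.046, 1.305, 1.045]
contact_force: [0.2, 2.7, 5.2]
gripper_width: 0.149
```

```bash
python3 - <<'E'
from h import *
st()
E
```

```text
t 12.5 p [ 0.5356 -0.2319  0.1289] phi 77.38 x [ 0.0009  0.0001 -1.    ] q [-0.409  0.387 -0.065  1.118  0.    -0.189] F [0.16 2.69 5.2 ] T [ 0.667  0.164 -0.093] w 0.149
```

Emit:
{"api": "carry_out", "payload": {
  "dp": [
    [0,0,0],
    [0,0,0]
  ],
  "rot": [
    [0.06,0,0],
    [0,0,0]
  ]
}}

```text
time_s: 12.7
eef_pos: [0.5356, -0.2319, 0.1289]
ee_rot: [-1.001, 1.328, 1.001]
contact_force: [-0.4, 2.8, 5.3]
gripper_width: 0.15
```

```bash
python3 - <<'E'
from h import *
st()
E
```

```text
t 12.7 p [ 0.5356 -0.2319  0.1289] phi 74.01 x [ 0.0008  0.0001 -1.    ] q [-0.409  0.387 -0.065  1.118  0.    -0.13 ] F [-0.39  2.76  5.32] T [0.668 0.142 0.002] w 0.15
```

Emit:
{"api": "carry_out", "payload": {
  "dp": [
    [0,0,0],
    [0,0,0]
  ],
  "rot": [
    [0.06,0,0],
    [0,0,0]
  ]
}}

```text
time_s: 12.9
eef_pos: [0.5357, -0.2318, 0.1289]
ee_rot: [-0.956, 1.35, 0.955]
contact_force: [-1.1, 2.9, 5.3]
gripper_width: 0.148
```

```bash
python3 - <<'E'
from h import *
st()
E
```

```text
t 12.9 p [ 0.5357 -0.2318  0.1289] phi 70.57 x [ 0.001   0.0001 -1.    ] q [-0.409  0.387 -0.065  1.118  0.001 -0.07 ] F [-1.11  2.88  5.32] T [0.763 0.103 0.023] w 0.148
```

Emit:
{"api": "carry_out", "payload": {
  "dp": [
    [-0.0006,0,0.0005],
    [0,0,0]
  ],
  "rot": [
    [0.05,0,0],
    [0,0,0]
  ]
}}

```text
time_s: 13.1
eef_pos: [0.5357, -0.2317, 0.129]
ee_rot: [-0.918, 1.369, 0.917]
contact_force: [0.6, 1.0, 0.3]
gripper_width: 0.149
```

```bash
python3 - <<'E'
from h import *
st()
E
```

```text
t 13.1 p [ 0.5357 -0.2317  0.129 ] phi 67.69 x [ 0.0002 -0.0004 -1.    ] q [-0.408  0.387 -0.065  1.119 -0.    -0.019] F [0.59 0.95 0.32] T [ 0.04  -0.144 -0.033] w 0.149
```

Emit:
{"api": "carry_out", "payload": {
  "dp": [
    [0,0,0],
    [0,0,0]
  ],
  "rot": [
    [0.05,0,0],
    [0,0,0]
  ]
}}

```text
time_s: 13.3
eef_pos: [0.5356, -0.2317, 0.129]
ee_rot: [-0.88, 1.386, 0.879]
contact_force: [0.5, 0.0, -1.2]
gripper_width: 0.146
```

```bash
python3 - <<'E'
from h import *
st()
E
```

```text
t 13.3 p [ 0.5356 -0.2317  0.129 ] phi 64.8 x [ 0.0002 -0.0002 -1.    ] q [-0.408  0.387 -0.065  1.119 -0.     0.032] F [ 0.55  0.01 -1.15] T [ 0.087 -0.271 -0.002] w 0.146
```

```bash
python3 - <<'E'
from h import *
crop('scene','pics/s3.png',190,290,120,220,6)
E
```

```text
(no output)
```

View pics/s3.png

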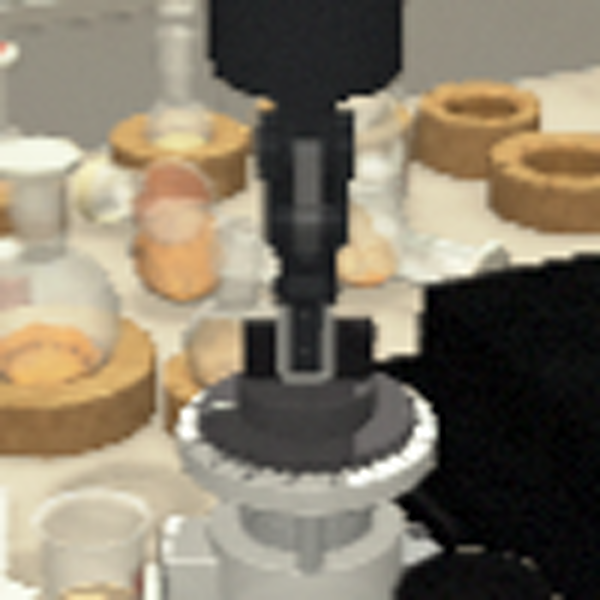

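Emit:
{"api": "carry_out", "payload": {
  "dp": [
    [0,0,0],
    [0,0,0],
    [0,0,0]
  ],
  "rot": [
    [0.07,0,0],
    [0.07,0,0],
    [0,0,0]
  ]
}}

```text
time_s: 13.65
eef_pos: [0.5357, -0.2316, 0.129]
ee_rot: [-0.772, 1.429, 0.771]
contact_force: [1.8, -1.4, -2.5]
gripper_width: 0.153
```

```bash
python3 - <<'E'
from h import *
st()
E
```

```text
t 13.65 p [ 0.5357 -0.2316  0.129 ] phi 56.72 x [ 0.0003 -0.     -1.    ] q [-0.408  0.387 -0.065  1.119  0.     0.173] F [ 1.84 -1.4  -2.51] T [ 0.039 -0.577 -0.05 ] w 0.153
```

Emit:
{"api": "carry_out", "payload": {
  "dp": [
    [0,0,0],
    [0,0,0]
  ],
  "rot": [
    [0.05,0,0],
    [0,0,0]
  ]
}}

```text
time_s: 13.85
eef_pos: [0.5357, -0.2315, 0.129]
ee_rot: [-0.734, 1.443, 0.734]
contact_force: [3.5, 0.2, -2.2]
gripper_width: 0.147
```

```bash
python3 - <<'E'
from h import *
st()
E
```

```text
t 13.85 p [ 0.5357 -0.2315  0.129 ] phi 53.92 x [ 0.0004  0.     -1.    ] q [-0.408  0.387 -0.065  1.119  0.     0.222] F [ 3.5   0.17 -2.24] T [-0.021 -0.675  0.096] w 0.147
```

The ring has turned with the gripper: its white mark has moved to the left, at about (227,188). I'll keep going in small steps.

Emit:
{"api": "carry_out", "payload": {
  "dp": [
    [0,0,0],
    [0,0,0]
  ],
  "rot": [
    [0.03,0,0],
    [0,0,0]
  ]
}}

```text
time_s: 14.05
eef_pos: [0.5357, -0.2315, 0.1291]
ee_rot: [-0.709, 1.452, 0.709]
contact_force: [3.9, -0.7, -4.9]
gripper_width: 0.151
```

```bash
python3 - <<'E'
from h import *
st()
E
```

```text
t 14.05 p [ 0.5357 -0.2315  0.1291] phi 52.07 x [ 0.0003  0.     -1.    ] q [-0.408  0.387 -0.065  1.119  0.     0.254] F [ 3.89 -0.71 -4.89] T [-0.032 -0.95   0.197] w 0.151
```

Emit:
{"api": "carry_out", "payload": {
  "dp": [
    [0,0,0],
    [0,0,0]
  ],
  "rot": [
    [0.03,0,0],
    [0,0,0]
  ]
}}

```text
time_s: 14.25
eef_pos: [0.5357, -0.2314, 0.129]
ee_rot: [-0.685, 1.46, 0.685]
contact_force: [4.2, -0.7, -6.3]
gripper_width: 0.147
```

```bash
python3 - <<'E'
from h import *
st()
E
```

```text
t 14.25 p [ 0.5357 -0.2314  0.129 ] phi 50.28 x [ 0.0003  0.0002 -1.    ] q [-0.408  0.387 -0.065  1.119  0.     0.285] F [ 4.25 -0.69 -6.34] T [ 0.029 -1.133  0.43 ] w 0.147
```

T_z is 0.43 N m and rising steeply about 4° past the rest of a click, so this is the touch. I'll back off three clicks.

Emit:
{"api": "carry_out", "payload": {
  "dp": [
    [-0.001,-0.0006,0.0005],
    [0,0,0],
    [0,0,0],
    [0,0,0],
    [0,0,0],
    [0,0,0],
    [0,0,0],
    [0,0,0]
  ],
  "rot": [
    [-0.138,0,0],
    [-0.138,0,0],
    [-0.138,0,0],
    [-0.138,0,0],
    [-0.138,0,0],
    [-0.138,0,0],
    [-0.138,0,0],
    [-0.138,0,0]
  ]
}}

```text
time_s: 15.05
eef_pos: [0.5354, -0.2322, 0.1291]
ee_rot: [-1.508, 0.985, 1.51]
contact_force: [3.6, -4.7, -13.3]
gripper_width: 0.144
```

Emit:
{"api": "carry_out", "payload": {
  "dp": [
    [0,0,0],
    [0,0,0],
    [0,0,0]
  ],
  "rot": [
    [0,0,0],
    [0,0,0],
    [0,0,0]
  ]
}}

```text
time_s: 15.35
eef_pos: [0.5355, -0.2322, 0.1292]
ee_rot: [-1.504, 0.988, 1.507]
contact_force: [3.6, -5.9, -12.1]
gripper_width: 0.154
```

```bash
python3 - <<'E'
from h import *
st()
E
```

```text
t 15.35 p [ 0.5355 -0.2322  0.1292] phi 113.53 x [-0.0021 -0.001  -1.    ] q [-0.408  0.388 -0.062  1.122 -0.002 -0.819] F [  3.58  -5.85 -12.07] T [-1.002 -0.786  0.058] w 0.154
```

Emit:
{"api": "carry_out", "payload": {
  "dp": [
    [0.0018,-0.0002,-0.0013],
    [0,0,0],
    [0,0,0]
  ],
  "rot": [
    [0,0,0],
    [0,0,0],
    [0,0,0]
  ]
}}

```text
time_s: 15.65
eef_pos: [0.5357, -0.2324, 0.1289]
ee_rot: [-1.504, 0.987, 1.507]
contact_force: [-5.5, 0.5, 6.1]
gripper_width: 0.152
```

```bash
python3 - <<'E'
from h import *
st()
E
```

```text
t 15.65 p [ 0.5357 -0.2324  0.1289] phi 113.55 x [-0.0017  0.0002 -1.    ] q [-0.409  0.389 -0.062  1.121 -0.    -0.82 ] F [-5.49  0.53  6.06] T [0.253 1.068 0.024] w 0.152
```

Emit:
{"api": "carry_out", "payload": {
  "dp": [
    [0,0,0],
    [0,0,0],
    [0,0,0],
    [0,0,0],
    [0,0,0],
    [0,0,0]
  ],
  "rot": [
    [0,0,0],
    [0,0,0],
    [0,0,0],
    [0,0,0],
    [0,0,0],
    [0,0,0]
  ],
  "fingers": 0.4
}}

```text
time_s: 16.25
eef_pos: [0.5369, -0.2325, 0.1283]
ee_rot: [-1.505, 0.986, 1.505]
contact_force: [-0.1, 0.1, 0.2]
gripper_width: 0.694
```

Emit:
{"api": "carry_out", "payload": {
  "dp": [
    [-0.01,0,0],
    [-0.03,0,0],
    [-0.04,0,0],
    [0,0,0]
  ],
  "rot": [
    [0,0,0],
    [0,0,0],
    [0,0,0],
    [0,0,0]
  ]
}}

```text
time_s: 16.65
eef_pos: [0.5391, -0.2335, 0.2143]
ee_rot: [-1.512, 0.984, 1.498]
contact_force: [0.4, -1.2, 0.4]
gripper_width: 0.699
```

```bash
python3 - <<'E'
from h import *
st()
ims={c:bot.read_camera(c)[:,:,::-1].copy() for c in('top','scene')}
cv2.imwrite('pics/s4.png',cv2.resize(ims['scene'][120:220,190:290],None,fx=6,fy=6,interpolation=cv2.INTER_CUBIC))
for c in ims:
  for t in('lock_top','ring_grip'):
    print(c,t,[(np.round(d['at'],4),round(d['score'],2)) for d in bot.place_of(t,c)[:2]])
c='scene';u0,u1,v0,v1=215,270,155,205;row=[]
for s in(237,247,257):
    ang=-s+90
    b=cv2.resize(ims[c][v0:v1,u0:u1],None,fx=4.7,fy=4.7,interpolation=cv2.INTER_CUBIC)
    m=R.from_euler('z',ang,degrees=True).as_matrix();cc=np.array([.536,-.2325,0])
    for z in(.151,.126):
        P=[cc+m@np.array([sx*.028,sy*.007,z]) for sx,sy in((1,1),(1,-1),(-1,-1),(-1,1))]
        q=((proj(P,c)-[u0,v0]+.5)*4.7).astype(np.int32);cv2.polylines(b,[q],True,(0,255,255),1)
    row.append(b)
cv2.imwrite('pics/bar4.png',np.hstack(row))
E
```

```text
t 16.65 p [ 0.5391 -0.2335  0.2143] phi 113.56 x [ 0.0077 -0.0033 -1.    ] q [-0.409  0.345  0.095  1.312  0.    -0.82 ] F [ 0.42 -1.21  0.37] T [-0.008 -0.037  0.026] w 0.699
top lock_top []
top ring_grip [(array([ 0.5359, -0.2331,  0.1378]), 0.82)]
scene lock_top [(array([ 0.5707, -0.1567,  0.1426]), 0.56), (array([ 0.4566, -0.1961,  0.0318]), 0.16)]
scene ring_grip [(array([ 0.5354, -0.2306,  0.1397]), 0.62)]
```

View pics/bar4.png

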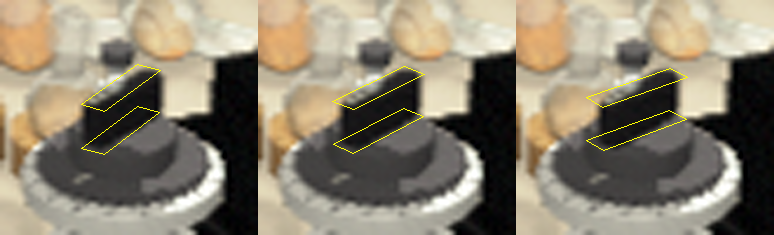

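View pics/s4.png

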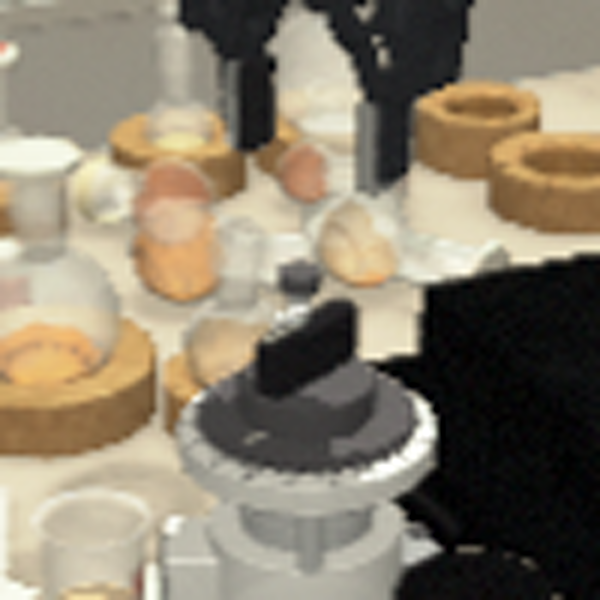

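```bash
python3 - <<'E'
from h import *
im=cv2.imread('pics/scene0.png');
cv2.imwrite('pics/b.png',np.hstack([cv2.resize(im[155:180,225:255],(390,325),interpolation=cv2.INTER_NEAREST),cv2.resize(cv2.imread('pics/top0.png')[192:220,178:208],(350,325),interpolation=cv2.INTER_NEAREST)]))
a=np.array([.5357,-.232])
for n,uv,c in(('s',(190+298/6-.5,160+33/6-.5),'scene'),('t',(170+137/7-.5,170+262/7-.5),'top'),('sm',(239,166.4),'scene')):
    p=back(uv,.136,c);d=p[:2]-a;print(n,p,np.linalg.norm(d),np.degrees(np.arctan2(d[1],d[0])))
for ang in(64,66,68,70,72):print(ang,a+.082*np.array([np.cos(np.radians(ang)),np.sin(np.radians(ang))]))
E
```

```text
s [ 0.5674 -0.1597  0.136 ] 0.07897095020943311 66.35836779912191
t [ 0.5642 -0.1585  0.136 ] 0.07882266397329998 68.83115251094439
sm [ 0.5632 -0.1674  0.136 ] 0.07023514330958913 66.92992742839732
64 [ 0.5716 -0.1583]
66 [ 0.5691 -0.1571]
68 [ 0.5664 -0.156 ]
70 [ 0.5637 -0.1549]
72 [ 0.561 -0.154]
```

View pics/b.png

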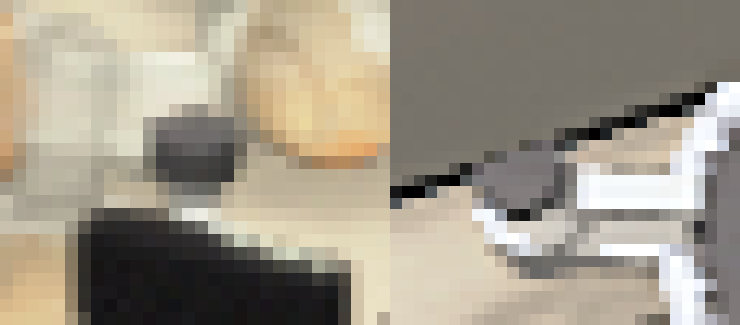

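The crops show the dark button at about (240,166) in the scene view and (189,207) in the top view. That puts the button at about (0.567, −0.1565) world.

Emit:
{"api": "carry_out", "payload": {
  "dp": [
    [0,0,0],
    [0,0,0],
    [0,0,0]
  ],
  "rot": [
    [0,0,0],
    [0,0,0],
    [0,0,0]
  ],
  "fingers": -1
}}

```text
time_s: 17.25
eef_pos: [0.5368, -0.2325, 0.2081]
ee_rot: [-1.505, 0.986, 1.506]
contact_force: [0.2, 0.3, 0.4]
gripper_width: 0.192
```

```bash
python3 - <<'E'
from h import *
st([.567,-.1565,.16])
E
```

```text
t 17.25 p [ 0.5368 -0.2325  0.2081] phi 113.56 x [-0.0006  0.0003 -1.    ] q [-0.409  0.35   0.086  1.308  0.    -0.82 ] F [0.16 0.29 0.4 ] T [ 0.034 -0.013 -0.002] w 0.192
dp [ 0.0481 -0.0581  0.0576]
```

Emit:
{"api": "carry_out", "payload": {
  "dp": [
    [0,-0.029,0.029],
    [0,-0.029,0.0286],
    [0.024,0,0],
    [0.024,0,0],
    [0,0,0],
    [0,0,0],
    [0,0,0]
  ],
  "rot": [
    [0,0,0],
    [0,0,0],
    [0,0,0],
    [0,0,0],
    [0,0,0],
    [0,0,0],
    [0,0,0]
  ]
}}

```text
time_s: 17.95
eef_pos: [0.5676, -0.157, 0.1617]
ee_rot: [-1.506, 0.985, 1.503]
contact_force: [-0.5, -0.1, -0.9]
gripper_width: -0.001
```

```bash
python3 - <<'E'
from h import *
st([.567,-.1565,.137])
a=proj([bot.get_obs()['eef_pos'],[.567,-.1565,.136]],'scene')
crop('scene','pics/s5.png',200,280,110,200,6,a)
crop('top','pics/t5.png',160,260,160,250,6)
E
```

```text
t 17.95 p [ 0.5676 -0.157   0.1617] phi 113.53 x [ 0.0016 -0.0003 -1.    ] q [-0.27   0.375  0.005  1.198  0.    -0.681] F [-0.55 -0.05 -0.87] T [ 0.007 -0.001 -0.005] w -0.001
dp [0.0247 0.0004 0.0007]
```

View pics/s5.png

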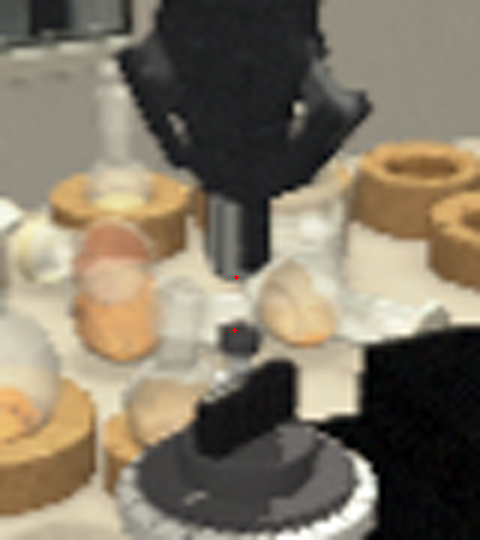

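View pics/t5.png

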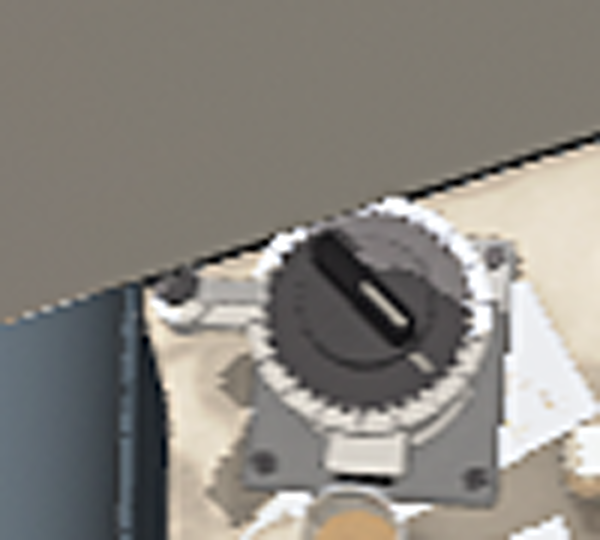

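```bash
python3 - <<'E'
from h import *
im=cv2.imread('pics/t5.png')
row=[]
for s in(239,243,247,251):
    b=im[30:210,240:420].copy();m=R.from_euler('z',90-s,degrees=True).as_matrix();cc=np.array([.535,-.2340,0])
    P=[cc+m@np.array([sx*.028,sy*.007,.151]) for sx,sy in((1,1),(1,-1),(-1,-1),(-1,1))]
    q=((proj(P,'top')-[160,160]+.5)*6-[240,30]).astype(np.int32);cv2.polylines(b,[q],True,(0,255,255),1);row.append(b)
cv2.imwrite('pics/bar5.png',np.hstack(row))
E
```

```text
(no output)
```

View pics/bar5.png

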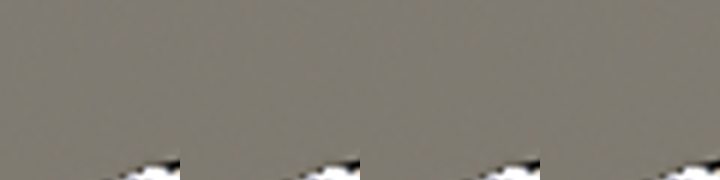

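Emit:
{"api": "carry_out", "payload": {
  "dp": [
    [0.012,0,0.0005],
    [0.008,0,0],
    [0.003,0,0],
    [0,0,0]
  ],
  "rot": [
    [0,0,0],
    [0,0,0],
    [0,0,0],
    [0,0,0]
  ]
}}

```text
time_s: 18.45
eef_pos: [0.5664, -0.156, 0.1366]
ee_rot: [-1.504, 0.986, 1.507]
contact_force: [-0.1, -0.5, 0.3]
gripper_width: 0.001
```

```bash
python3 - <<'E'
from h import *
im=cv2.imread('pics/t5.png')
row=[]
for s in(239,243,247,251):
    b=im[200:380,280:460].copy();m=R.from_euler('z',90-s,degrees=True).as_matrix();cc=np.array([.535,-.2340,0])
    P=[cc+m@np.array([sx*.028,sy*.007,.151]) for sx,sy in((1,1),(1,-1),(-1,-1),(-1,1))]
    q=((proj(P,'top')-[160,160]+.5)*6-[280,200]).astype(np.int32);cv2.polylines(b,[q],True,(0,255,255),1);row.append(b)
cv2.imwrite('pics/bar6.png',np.hstack(row))
E
```

```text
(no output)
```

View pics/bar6.png

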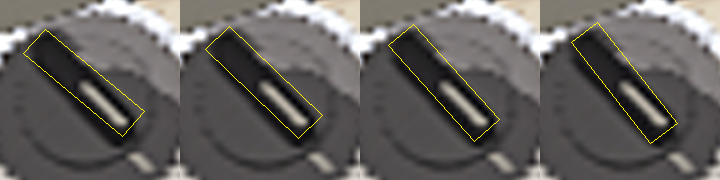

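Emit:
{"api": "carry_out", "payload": {
  "dp": [
    [0.002,0,0],
    [0.001,0,0],
    [0,0,0]
  ],
  "rot": [
    [0,0,0],
    [0,0,0],
    [0,0,0]
  ]
}}

```text
time_s: 18.75
eef_pos: [0.567, -0.1561, 0.1346]
ee_rot: [-1.506, 0.986, 1.505]
contact_force: [-0.9, -0.8, 3.5]
gripper_width: 0.004
```

The bar overlay fits best at 243–247°, which agrees with the click at about 246°. The fingertips are now on the button, so I'll press in small steps.

Emit:
{"api": "carry_out", "payload": {
  "dp": [
    [0.001,0,0],
    [0.001,0,0],
    [0.001,0,0],
    [0,0,0]
  ],
  "rot": [
    [0,0,0],
    [0,0,0],
    [0,0,0],
    [0,0,0]
  ]
}}

```text
time_s: 19.15
eef_pos: [0.567, -0.1561, 0.1314]
ee_rot: [-1.505, 0.986, 1.505]
contact_force: [-0.5, 0.5, 3.5]
gripper_width: 0.0
```

Emit:
{"api": "carry_out", "payload": {
  "dp": [
    [0.001,0,0],
    [0.001,0,0],
    [0,0,0]
  ],
  "rot": [
    [0,0,0],
    [0,0,0],
    [0,0,0]
  ]
}}

```text
time_s: 19.45
eef_pos: [0.5669, -0.1561, 0.1292]
ee_rot: [-1.505, 0.986, 1.505]
contact_force: [0.1, -0.2, 2.9]
gripper_width: -0.001
```

Emit:
{"api": "carry_out", "payload": {
  "dp": [
    [0.001,0,0],
    [0,0,0]
  ],
  "rot": [
    [0,0,0],
    [0,0,0]
  ]
}}

```text
time_s: 19.65
eef_pos: [0.5669, -0.1561, 0.1283]
ee_rot: [-1.505, 0.986, 1.505]
contact_force: [0.3, -0.9, 3.1]
gripper_width: -0.0
```

Emit:
{"api": "carry_out", "payload": {
  "dp": [
    [0.001,0,0],
    [0,0,0]
  ],
  "rot": [
    [0,0,0],
    [0,0,0]
  ]
}}

```text
time_s: 19.85
eef_pos: [0.567, -0.1561, 0.1275]
ee_rot: [-1.505, 0.985, 1.505]
contact_force: [0.8, 0.2, 3.9]
gripper_width: 0.001
```

Emit:
{"api": "carry_out", "payload": {
  "dp": [
    [0.0005,0,0],
    [0,0,0]
  ],
  "rot": [
    [0,0,0],
    [0,0,0]
  ]
}}

```text
time_s: 20.05
eef_pos: [0.567, -0.1561, 0.1272]
ee_rot: [-1.506, 0.985, 1.505]
contact_force: [-0.6, -0.1, 7.2]
gripper_width: 0.001
```

Emit:
{"api": "carry_out", "payload": {
  "dp": [
    [0.0005,0,0],
    [0,0,0]
  ],
  "rot": [
    [0,0,0],
    [0,0,0]
  ]
}}

```text
time_s: 20.25
eef_pos: [0.567, -0.1561, 0.1269]
ee_rot: [-1.506, 0.985, 1.505]
contact_force: [-1.1, 0.5, 8.2]
gripper_width: 0.003
```

Emit:
{"api": "carry_out", "payload": {
  "dp": [
    [0.0005,0,0],
    [0,0,0]
  ],
  "rot": [
    [0,0,0],
    [0,0,0]
  ]
}}

```text
time_s: 20.45
eef_pos: [0.567, -0.156, 0.1266]
ee_rot: [-1.506, 0.985, 1.505]
contact_force: [-0.5, 1.1, 9.4]
gripper_width: 0.003
```

Resistance climbs from z ≈ 0.1275, so the finger has landed. I'll retreat straight up.

Emit:
{"api": "carry_out", "payload": {
  "dp": [
    [-0.003,0,0],
    [-0.01,0,0],
    [-0.03,0,0],
    [-0.04,0,0],
    [-0.04,0,0],
    [0,0,0],
    [0,0,0]
  ],
  "rot": [
    [0,0,0],
    [0,0,0],
    [0,0,0],
    [0,0,0],
    [0,0,0],
    [0,0,0],
    [0,0,0]
  ]
}}

```text
time_s: 21.15
eef_pos: [0.5672, -0.1562, 0.2499]
ee_rot: [-1.507, 0.985, 1.504]
contact_force: [0.3, -0.4, -0.8]
gripper_width: -0.001
```

```bash
python3 - <<'E'
from h import *
st()
a=proj([[.567,-.1565,.136],[.567,-.1565,.128]],'scene')
crop('scene','pics/s6.png',180,300,120,260,4,a)
crop('top','pics/t6.png',160,280,160,270,5)
for c in('scene','top'):
  for t in("lock_top","ring_grip","jar_mid","vial_mid","beaker_mid","flask_mid"):
    print(c,t,[(np.round(d['at'],4),round(d['score'],2)) for d in bot.place_of(t,c)[:1]])
E
```

```text
t 21.15 p [ 0.5672 -0.1562  0.2499] phi 113.56 x [ 0.0017 -0.0004 -1.    ] q [-0.269  0.343  0.182  1.409  0.    -0.68 ] F [ 0.35 -0.35 -0.76] T [-0.019  0.014  0.001] w -0.001
scene lock_top [(array([ 0.5711, -0.1564,  0.1305]), 0.36)]
scene ring_grip [(array([ 0.5355, -0.2316,  0.1397]), 0.61)]
scene jar_mid [(array([ 0.5363, -0.3791,  0.0493]), 0.65)]
scene vial_mid [(array([ 0.4579, -0.3075,  0.0326]), 0.64)]
scene beaker_mid [(array([ 0.4557, -0.1941,  0.0335]), 0.94)]
scene flask_mid [(array([ 0.4434, -0.5756,  0.0706]), 0.57)]
top lock_top [(array([ 0.5679, -0.1554,  0.1278]), 0.58)]
top ring_grip [(array([ 0.5401, -0.2334,  0.1359]), 0.82)]
top jar_mid []
top vial_mid [(array([ 0.454 , -0.3087,  0.0295]), 0.58)]
top beaker_mid [(array([ 0.4536, -0.1933,  0.0268]), 0.72)]
top flask_mid [(array([ 0.4459, -0.5736,  0.0616]), 0.65)]
```

View pics/s6.png

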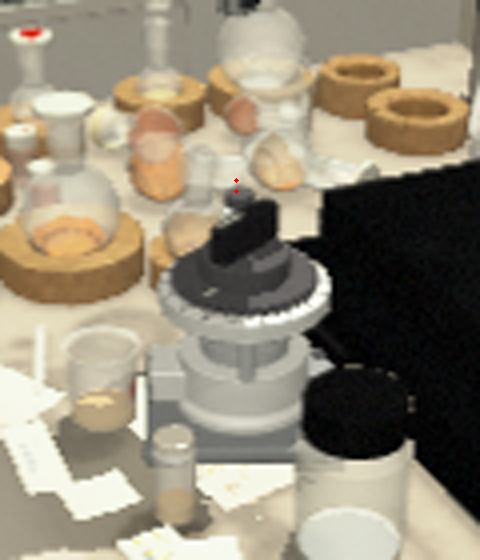

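View pics/t6.png

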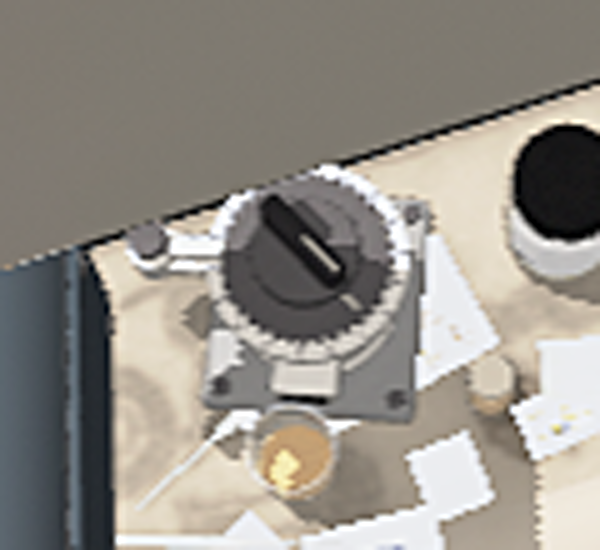

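The button top now sits at about z = 0.128, the bar hasn't moved, and the glassware is where it was. I'll hand the job in.

```bash
python3 -c "
from bench import bot
print(bot.job_done())"
```

```text
the job is handed in; nothing more can be done
None
```

The mill is set three clicks back from touching, the lock button is pressed down, and the job was handed in after about 21 s.

- **Touch:** I turned the ring clockwise by its grip bar for about eight clicks. At the eighth the torque climbed steadily from −0.05 to 0.43 N m over 6.4°, which I took as the burrs touching. That is well short of the 1 N m jamming level.
- **Back-off:** I turned it back about 63°, which puts it in the click three short of touching. The residual torque before letting go was about 0.02 N m.
- **Lock button:** I pressed it with shut fingers in small steps. The force rose from about 3 N to 9 N from z ≈ 0.1275 m, showing its finger had landed on the skirt. I then retreated straight up.

**Last checks:**
- **Ring:** the bar overlay made after letting go put the bar at 243–247°, against about 246° expected. That is only good to a few degrees, but well inside one click. After the press I compared it by eye only, and it looked unchanged.
- **Button:** the networks put its top at z ≈ 0.128 m (top camera) and 0.1305 m (scene camera). Fully down is 0.128 m, and the scene camera had read about 5 mm too high before the press too.
- **Glassware:** the jar, vial, beaker and flask were all found within about 4 mm of where they started, which is the measuring accuracy. The top camera missed the jar in the last check, so its position rests on the scene camera alone.
- **Torque readings:** they carried a bias of a few hundredths of a N m from the grip. I therefore placed the clicks from the pattern across several of them, and the single readings were not precise on their own.

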